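# Bring the stock tags on the parts rack up to date

### The arm

A 7-joint arm with a two-finger parallel gripper is mounted at the origin on a cart in front of the work surface, level with it; the furniture and walls round the work are solid. World frame = base frame: x ahead of the robot, y to its left, z up, the work surface at z = 0. Lengths are in mm, angles in rad, forces in N, time in s.
With the tool pointing down it reaches from about 400 to 875 mm from the base axis. Payload 4.4 kg.
Tool frame: the origin (TCP) lies midway between the tips of the shut fingers; the grasp point (between the pads) lies 19 mm behind it; z points along the fingers, y is the line along which they close (so a half turn about z gives the same grasp; the last joint's range is limited). The gripper opens to 85 mm and grips with 20 to 120 N. Pads are 22 mm wide; open, the fingers measure 114 mm over their backs; the gripper's body (76 mm by 85 mm) begins 54 mm behind the grasp point. The pads swing forward as they close: fully open they stand 13 mm farther back than shut.
Start: joints at [1.217, 0.628, 0.038, 1.517, -0.027, 0.996, -0.02], TCP at [184.526, -623.272, 231.313] pointing down, gripper open.
Joint ranges: [-3.06, 3.06], [-0.37, 2.12], [-1.25, 1.32], [0.18, 2.47], [-1.1, 4.24], [0.23, 1.98], [-2.94, 2.94]. Speed limits (rad/s): [2.57, 2.57, 3.14, 3.14, 3.14, 3.14, 3.14].

### API

Orientations are given as [roll, pitch, yaw] about the fixed x, y, z axes, in that order (R = Rz(yaw) Ry(pitch) Rx(roll)).
In Python, from cell import monitor, cams, ctrl gives the robot as it stands.
- The arm moves only by the tool drive_tool, never from a script. Its argument "motion" is a list of rows, each an object with "fingers": the opening, from 0 (shut) to 1 (fully open); "linear": the shift along the tool's x, y, z in m, a list of three; "twist": the turn about the tool's z in rad. In form: [{"fingers": fingers, "linear": [x, y, z], "twist": twist}, ...]. A call has 1 to 5 rows; each row shifts and turns the commanded pose from where the row before left it, along the tool's axes as they then stand; what a row does not reach is not made up. A row lasts 1/12 s, in which the tool goes at most 41.7 mm and 7.16 degrees, less where a joint would pass 70% of its speed; a pose out of reach is approached as far as the arm can. A call with a gripper value outside its range is refused whole. The fingers move at their own pace and stop on an object; the grip force is fixed at half the most. Time passes only in rows, so rows that do not move let the fingers close. It gives the time, the measured TCP pose, the force, the opening and the grip force at its end, in the units of the state.
- monitor.read_state(): the state, without advancing time (a new reading comes with each control period).
- cams.get_image(name): name is "scene" or "top" or "wrist"; returns a dict with "color" (400x640x3 uint8, blue, green, red), "K" (3x3 intrinsics, pixels), "R" (3x3) and "t" (3): a world point X has camera coordinates R X + t. Camera axes: x right, y down, z forward; pixel columns grow to the right and rows downward; lengths in mm; the calibration is good to about 2 mm. A picture is of the moment at which its call begins. There is no depth.
- ctrl.finish_job(): hands the job in; it is judged then, once.
The state is a dict: "clock": time; "qpos": joint angles; "qd": joint speeds; "tau": joint torques, N m; "eef_pos": TCP position; "tool_rot": TCP orientation; "force": force on the tool from outside, world axes, zero at the start; "torque": the same for the moment, N m; "width": finger opening in mm; "gripper_force": force on a finger pad.
Only numpy, scipy, OpenCV 4.12 (cv2) and the standard library are available. Lean on these libraries where they do the work, as an engineer would, in place of code of your own. Each camera call takes 0.05 s, during which the arm holds its last target. There are 200 camera calls.

### The job

Bring the flip tags on the parts rack up to date: with a fingertip, gently push over each tag that is wrong, so that only the tags behind full bins show their green faces and those behind bins down to their last part show red. Leave the tags that are already right as they are; do not pinch the tags, and do not pick up or shift the parts and things lying about.

Things in the scene. Friction and masses are not known exactly. Their poses are not given: they have to be found in the camera images.
- rack: Fixed grey sheet-metal rack, 376 (y) by 146 mm (x). Origin: middle of its underside; x points to the back, y to the left. Four open blue bins along its front: centres x = -33, y = 138, 46, -46, -138 mm, each 88 wide, 80 deep, walls to 54 mm above the bench, stock heaped to 75 mm at most. Behind them a flat ledge, top 52 mm up, with one flip tag straight behind each bin (x = 39 mm).
- stock_cartons: Stock that fills one bin to the top: four small brown fuse cartons in two layers, heaped above the bin's rim. Fixed. Origin: middle of the bin's floor. The bin it stands in is full.
- stock_plugs: Stock that fills one bin to the top: a heap of red and black banana plugs. Fixed. Origin: middle of the bin's floor. The bin it lies in is full.
- last_block: One loose cream terminal block, 17x54x18 mm, the only part left in its bin, which has run down (not full). Origin: centre of its underside. Not to be touched.
- last_tee: One loose pale grey T-shaped coaxial adapter, 36x39x14 mm, the only part left in its bin, which has run down (not full). Origin: centre of its underside. Not to be touched.
- tag_1: Fixed flip tag holder, at any of the four places on the ledge: steel foot 64 (x) by 32 (y) mm, cradle open to left and right. It belongs to the bin 72 mm in front. Origin: centre of its underside, on the ledge; axes as the rack's. The hinge axis runs along x, 14 mm above the origin. The cradle's two wings reach 17 mm sideways and 9 mm above the hinge, under the leaf.
- flip_1 (a joint): Hinge of tag_1's leaf, a white 3 mm plate, 52 mm along the hinge, ending in a rolled edge (5 mm bead) 32 mm from the axis. 0: leans left (+y), 40 degrees above level, red face up. 1.745: leans right, 40 degrees above level, green face up. Swings freely (28 g); upright at 0.873, beyond that it falls over to the other side by itself.
- tag_1_edge (a point): Middle of the rolled, slippery (friction 0.15) free edge of tag_1's leaf, 32 mm from the hinge axis; at rest 25 mm beside the hinge and 21 mm above it, with nothing under it down to the ledge; a fingertip beside it can push it up and across. Tags stand 92 mm apart: where two leaves lean together, 38 mm are free between their edges. Labels, 46x21 mm: red with a white bar, green with a tick.
- tag_2: Fixed flip tag holder, at any of the four places on the ledge: steel foot 64 (x) by 32 (y) mm, cradle open to left and right. It belongs to the bin 72 mm in front. Origin: centre of its underside, on the ledge; axes as the rack's. The hinge axis runs along x, 14 mm above the origin. The cradle's two wings reach 17 mm sideways and 9 mm above the hinge, under the leaf.
- flip_2 (a joint): Hinge of tag_2's leaf, a white 3 mm plate, 52 mm along the hinge, ending in a rolled edge (5 mm bead) 32 mm from the axis. 0: leans left (+y), 40 degrees above level, red face up. 1.745: leans right, 40 degrees above level, green face up. Swings freely (28 g); upright at 0.873, beyond that it falls over to the other side by itself.
- tag_2_edge (a point): Middle of the rolled, slippery (friction 0.15) free edge of tag_2's leaf, 32 mm from the hinge axis; at rest 25 mm beside the hinge and 21 mm above it, with nothing under it down to the ledge; a fingertip beside it can push it up and across. Tags stand 92 mm apart: where two leaves lean together, 38 mm are free between their edges. Labels, 46x21 mm: red with a white bar, green with a tick.
- tag_3: Fixed flip tag holder, at any of the four places on the ledge: steel foot 64 (x) by 32 (y) mm, cradle open to left and right. It belongs to the bin 72 mm in front. Origin: centre of its underside, on the ledge; axes as the rack's. The hinge axis runs along x, 14 mm above the origin. The cradle's two wings reach 17 mm sideways and 9 mm above the hinge, under the leaf.
- flip_3 (a joint): Hinge of tag_3's leaf, a white 3 mm plate, 52 mm along the hinge, ending in a rolled edge (5 mm bead) 32 mm from the axis. 0: leans left (+y), 40 degrees above level, red face up. 1.745: leans right, 40 degrees above level, green face up. Swings freely (28 g); upright at 0.873, beyond that it falls over to the other side by itself.
- tag_3_edge (a point): Middle of the rolled, slippery (friction 0.15) free edge of tag_3's leaf, 32 mm from the hinge axis; at rest 25 mm beside the hinge and 21 mm above it, with nothing under it down to the ledge; a fingertip beside it can push it up and across. Tags stand 92 mm apart: where two leaves lean together, 38 mm are free between their edges. Labels, 46x21 mm: red with a white bar, green with a tick.
- tag_4: Fixed flip tag holder, at any of the four places on the ledge: steel foot 64 (x) by 32 (y) mm, cradle open to left and right. It belongs to the bin 72 mm in front. Origin: centre of its underside, on the ledge; axes as the rack's. The hinge axis runs along x, 14 mm above the origin. The cradle's two wings reach 17 mm sideways and 9 mm above the hinge, under the leaf.
- flip_4 (a joint): Hinge of tag_4's leaf, a white 3 mm plate, 52 mm along the hinge, ending in a rolled edge (5 mm bead) 32 mm from the axis. 0: leans left (+y), 40 degrees above level, red face up. 1.745: leans right, 40 degrees above level, green face up. Swings freely (28 g); upright at 0.873, beyond that it falls over to the other side by itself.
- tag_4_edge (a point): Middle of the rolled, slippery (friction 0.15) free edge of tag_4's leaf, 32 mm from the hinge axis; at rest 25 mm beside the hinge and 21 mm above it, with nothing under it down to the ledge; a fingertip beside it can push it up and across. Tags stand 92 mm apart: where two leaves lean together, 38 mm are free between their edges. Labels, 46x21 mm: red with a white bar, green with a tick.
- solder_spool: Loose blue solder spool standing behind the rack, 54 mm across, 40 mm tall; origin: centre of its underside. Bystander.
- capacitor_can: Loose blue and white capacitor standing behind the rack, 52 mm across, 90 mm tall; origin: centre of its underside. Bystander.
- marker_blue: Loose blue and white marker lying near the front edge of the bench at the left, 16x133x15 mm; origin: centre of its underside. Bystander.

How it is judged:
By the outcome, as a careful person would: the job done as asked, in the order asked, and still so for the second after the job is handed in, with the robot touching nothing.
It also fails if it takes over 45 s, if anything falls off the work surface, if the arm or the gripper's body presses on something with over 40 N, if the wrist force passes 120 N, or if a joint passes its speed limit or range.

## Working session

There is one attempt and no reset: what is moved stays moved. The work goes in short steps, Python scripts to look and compute and a tool call to move; the robot and the scene stay as the last step left them, time stands still between calls to the robot, and variables do not carry over. Pictures are saved under pics/ and viewed, at most 10 in all, crops included, and the job is handed in when it is done.

Besides the shell and the picture viewer there is one more tool, called after ">>>" as name([rows], argument=value, ...), one row to a line, values as JSON. drive_tool: Moves the arm, as the interface text tells. Its arguments: {"type":"object","properties":{"motion":{"type":"array"}},"required":["motion"]}

```bash
mkdir -p pics
python3 - <<'E'
from cell import monitor,cams,ctrl
import cv2,numpy as np
s=monitor.read_state();print(s['clock'],s['eef_pos'],s['tool_rot'],s['width'])
for n in('scene','top'):
    d=cams.get_image(n);cv2.imwrite(f'pics/{n}0.png',d['color']);np.savez(f'{n}0.npz',**d)
    print(n,d['K'].tolist(),d['R'].round(4).tolist(),d['t'])
E
```

```text
0.0 [ 184.3367549  -622.65322544  230.37456033] [-3.13965416e+00  7.25148200e-06  2.87760426e-01] 85.80415170552573
scene [[420.56307012854654, 0.0, 317.6543412874048], [0.0, 420.56307012854654, 200.21421693958132], [0.0, 0.0, 1.0]] [[-0.6518, -0.7581, 0.0188], [-0.3618, 0.2891, -0.8863], [0.6665, -0.5845, -0.4627]] [340.41119502 246.83177341 813.40398972]
top [[371.2708768294251, 0.0, 326.15975232379344], [0.0, 371.2708768294251, 198.01421994561224], [0.0, 0.0, 1.0]] [[-0.0261, -0.9996, -0.0045], [-0.9952, 0.0265, -0.0941], [0.0942, 0.002, -0.9955]] [ 41.82776153 492.45527917 901.99130034]
```

View pics/top0.png

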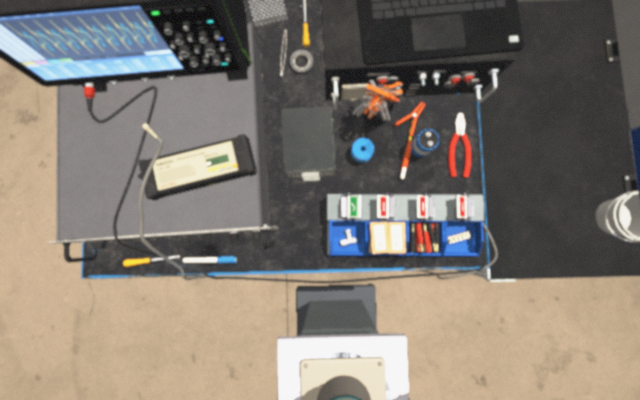

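View pics/scene0.png

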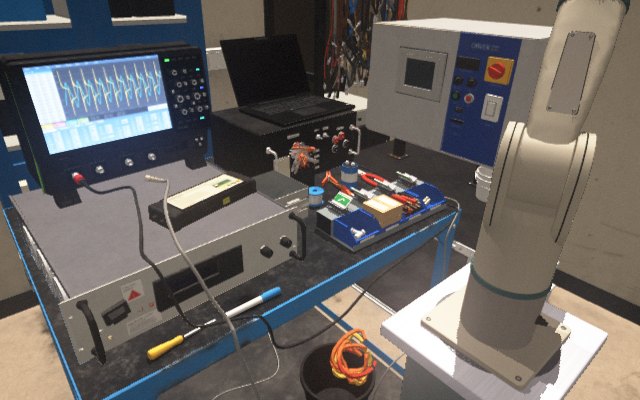

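Both views show tee, cartons, plugs and block from left to right. The tags near (353,207), (383,207), (422,207) and (461,207) in the top view are green, red, red, red. I'll check this in a crop and measure the labels and the rack.

```bash
cat > h.py <<'E'
import cv2,numpy as np
def ray(d,uv,z):
    R,t,K=d['R'],d['t'],d['K'];c=-R.T@t
    r=R.T@np.linalg.inv(K)@np.array([uv[0],uv[1],1.]);return c+r*(z-c[2])/r[2]
def proj(d,X):
    p=d['K']@(d['R']@np.asarray(X,float)+d['t']);return p[:2]/p[2]
def labels(d):
    hsv=cv2.cvtColor(d['color'],cv2.COLOR_BGR2HSV);h,s,v=cv2.split(hsv)
    out=[]
    for n,m in(('red',((h<10)|(h>170))&(s>120)&(v>80)),('green',(h>40)&(h<85)&(s>80)&(v>50)),('blue',(h>105)&(h<125)&(s>150))):
        k,l,st,c=cv2.connectedComponentsWithStats(m.astype(np.uint8))
        for i in range(1,k):
            if st[i,4]>15 and 320<c[i][0]<495 and 185<c[i][1]<262: out.append((n,st[i].tolist(),c[i]))
    return out
E
python3 - <<'E'
from h import *
d=dict(np.load('top0.npz'))
for n,st,c in labels(d):
    x,y,w,h=st[:4];print(n,st,c.round(1),ray(d,(x+w/2-.5,y+h/2-.5),79).round(1))
for p in [(328,195),(484,193),(328,255),(482,256)]:print(p,ray(d,p,52).round(1))
im=d['color'][180:265,310:500];cv2.imwrite('pics/crop.png',cv2.resize(im,None,fx=4,fy=4,interpolation=cv2.INTER_CUBIC))
E
```

```text
red [381, 198, 5, 17, 42] [382.4 205.3] [ 465.9 -103.5   79. ]
red [421, 198, 4, 6, 16] [422.1 199.9] [ 476.3 -196.2   79. ]
red [460, 198, 4, 6, 16] [461.6 200.1] [ 473.9 -287.2   79. ]
red [461, 209, 3, 7, 16] [461.9 212.4] [ 447.  -286.8   79. ]
red [421, 210, 4, 6, 18] [422.4 212.5] [ 448.3 -194.8   79. ]
red [415, 223, 17, 29, 332] [422.4 237.9] [ 391.5 -193.1   79. ]
red [431, 223, 4, 7, 21] [432.7 225.7] [ 416.3 -216.4   79. ]
green [351, 197, 6, 9, 38] [353.9 200.7] [479.4 -35.   79. ]
green [351, 206, 6, 10, 38] [353.1 211.6] [457.2 -34.3  79. ]
blue [330, 221, 39, 35, 1050] [348.7 238.1] [393.7 -21.8  79. ]
blue [407, 222, 3, 23, 57] [407.9 232.4] [ 401.6 -158.8   79. ]
blue [405, 222, 78, 35, 1215] [457.8 240. ] [ 385.7 -240.2   79. ]
(328, 195) [497.9  24.1  52. ]
(484, 193) [ 492.7 -352.3   52. ]
(328, 255) [354.4  28.   52. ]
(482, 256) [ 342.5 -337.6   52. ]
```

View pics/crop.png

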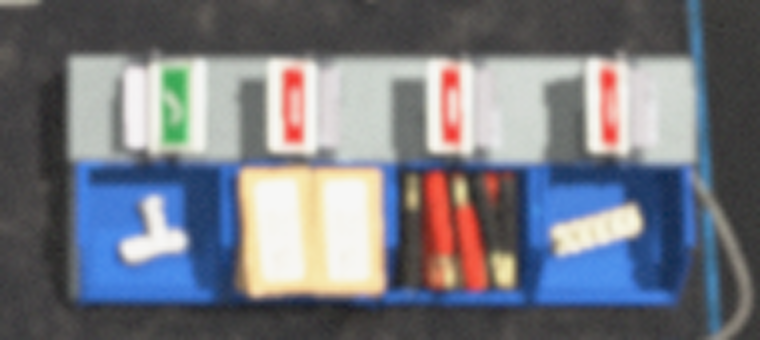

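The crop shows tee with green (wrong), cartons with red (wrong), plugs with red (wrong) and block with red (right). In world coordinates the hinges are at about y = -23, -115, -207 and -299, with x ≈ 465. I'll swing round on an arc with the fingers shut.

>>> drive_tool([
  {"fingers": 0, "linear": [0.034, -0.008, 0], "twist": -0.064},
  {"fingers": 0, "linear": [0.034, -0.008, 0], "twist": -0.064},
  {"fingers": 0, "linear": [0.034, -0.008, 0], "twist": -0.064},
  {"fingers": 0, "linear": [0.034, -0.008, 0], "twist": -0.064},
  {"fingers": 0, "linear": [0.034, -0.008, 0], "twist": -0.064},
])

```text
clock: 0.52
eef_pos: [324.6, -517.2, 230.8]
tool_rot: [-3.141, -0.0, 0.611]
force: [-0.3, -0.2, -0.3]
width: 25.8
gripper_force: 0.0
```

>>> drive_tool([
  {"fingers": 0, "linear": [0.034, -0.008, 0], "twist": -0.064},
  {"fingers": 0, "linear": [0.034, -0.008, 0], "twist": -0.064},
  {"fingers": 0, "linear": [0.034, -0.008, 0], "twist": -0.064},
  {"fingers": 0, "linear": [0.034, -0.008, 0], "twist": -0.064},
  {"fingers": 0, "linear": [0.034, -0.008, 0], "twist": -0.064},
])

```text
clock: 0.93
eef_pos: [423.0, -373.7, 231.0]
tool_rot: [-3.141, -0.0, 0.931]
force: [0.1, -0.6, 0.9]
width: 0.2
gripper_force: 0.0
```

>>> drive_tool([
  {"fingers": 0, "linear": [0.03, -0.008, 0], "twist": -0.064},
  {"fingers": 0, "linear": [0.03, -0.008, 0], "twist": -0.064},
  {"fingers": 0, "linear": [0.03, -0.008, 0], "twist": -0.064},
  {"fingers": 0, "linear": [0.03, -0.008, 0], "twist": -0.064},
  {"fingers": 0, "linear": [0.03, -0.008, 0], "twist": -0.064},
])

```text
clock: 1.35
eef_pos: [461.3, -224.0, 231.1]
tool_rot: [-3.142, -0.0, 1.251]
force: [0.9, 0.6, 1.1]
width: 0.1
gripper_force: 0.0
```

>>> drive_tool([
  {"fingers": 0, "linear": [0.029, -0.006, 0], "twist": -0.064},
  {"fingers": 0, "linear": [0.029, -0.006, 0], "twist": -0.064},
  {"fingers": 0, "linear": [0.029, -0.004, 0], "twist": -0.064},
  {"fingers": 0, "linear": [0.029, -0.003, 0], "twist": -0.064},
  {"fingers": 0, "linear": [0.029, 0, 0.02], "twist": -0.05},
])

```text
clock: 1.77
eef_pos: [472.7, -78.2, 213.6]
tool_rot: [3.135, 0.001, 1.556]
force: [1.2, -0.5, -0.9]
width: -0.2
gripper_force: 0.0
```

>>> drive_tool([
  {"fingers": 0, "linear": [0, 0, 0.02], "twist": 0},
  {"fingers": 0, "linear": [0, 0, 0.02], "twist": 0},
  {"fingers": 0, "linear": [0, 0, 0], "twist": 0},
])

```text
clock: 2.02
eef_pos: [468.0, -78.6, 168.4]
tool_rot: [-3.135, -0.001, 1.555]
force: [-0.8, 0.2, -0.2]
width: -0.1
gripper_force: 0.0
```

Run:
```python
from cell import cams,monitor
from h import *
s=monitor.read_state();print(s['eef_pos'],s['tool_rot'],s['qpos'])
a=cams.get_image('wrist');b=cams.get_image('top')
np.savez('w1.npz',**a)
for n,X in dict(tcp=s['eef_pos'],Aedge=(468,-48,87),Bedge=(466,-90,87)).items(): print(n,proj(a,X))
c=cv2.resize(b['color'][150:290,290:500],(630,420))
cv2.imwrite('pics/w1.png',a['color']);cv2.imwrite('pics/t1.png',c)
```

```text
[467.99150441 -78.6102135  168.4361646 ] [-3.13492372e+00 -8.20277060e-04  1.55532467e+00] [ 0.33193438  0.49438722 -0.31717341  2.04847308  0.24889086  0.64150378
 -0.16670881]
tcp [319.93828853 267.84611312]
Aedge [320.22539416 169.96411965]
Bedge [318.32801735 226.14067803]
```

View pics/w1.png

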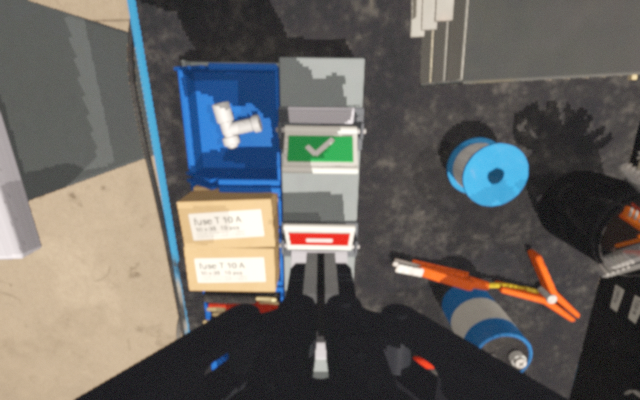

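The wrist view shows A's edge at (320,167) and B's edge at (320,226), as predicted. I'll move to the middle of the gap and go down.

>>> drive_tool([
  {"fingers": 0, "linear": [0.01, 0.002, 0], "twist": 0},
  {"fingers": 0, "linear": [0, 0, 0.02], "twist": 0},
  {"fingers": 0, "linear": [0, 0, 0.02], "twist": 0},
  {"fingers": 0, "linear": [0, 0, 0.02], "twist": 0},
  {"fingers": 0, "linear": [0, 0, 0], "twist": 0},
])

```text
clock: 2.53
eef_pos: [471.8, -68.9, 109.9]
tool_rot: [-3.139, -0.0, 1.554]
force: [-0.4, -0.5, -0.2]
width: 0.3
gripper_force: 0.0
```

>>> drive_tool([
  {"fingers": 0, "linear": [0, -0.003, 0.012], "twist": 0},
  {"fingers": 0, "linear": [0, 0, 0.012], "twist": 0},
  {"fingers": 0, "linear": [0, 0, 0.01], "twist": 0},
  {"fingers": 0, "linear": [0, 0, 0], "twist": 0},
])

```text
clock: 2.87
eef_pos: [470.0, -69.1, 77.5]
tool_rot: [-3.141, -0.0, 1.554]
force: [-0.2, 0.1, -0.4]
width: 0.2
gripper_force: 0.0
```

>>> drive_tool([
  {"fingers": 0, "linear": [0.006, 0, -0.001], "twist": 0},
  {"fingers": 0, "linear": [0.005, 0, -0.001], "twist": 0},
  {"fingers": 0, "linear": [0.005, 0, -0.001], "twist": 0},
  {"fingers": 0, "linear": [0.005, 0, -0.002], "twist": 0},
  {"fingers": 0, "linear": [0.005, 0, -0.002], "twist": 0},
])

```text
clock: 3.28
eef_pos: [470.6, -42.5, 85.1]
tool_rot: [3.14, -0.0, 1.554]
force: [0.1, 1.2, 0.4]
width: -0.4
gripper_force: 0.0
```

>>> drive_tool([
  {"fingers": 0, "linear": [0.004, 0, -0.001], "twist": 0},
  {"fingers": 0, "linear": [0.004, 0, 0], "twist": 0},
  {"fingers": 0, "linear": [0.004, 0, 0], "twist": 0},
  {"fingers": 0, "linear": [0.003, 0, 0], "twist": 0},
  {"fingers": 0, "linear": [0, 0, 0], "twist": 0},
])

```text
clock: 3.7
eef_pos: [470.5, -27.5, 85.2]
tool_rot: [-3.142, -0.0, 1.555]
force: [-0.1, 0.4, -0.3]
width: 0.3
gripper_force: 0.0
```

Run:
```python
from cell import cams,monitor
from h import *
s=monitor.read_state();print(s['eef_pos'],s['force'])
a=cams.get_image('wrist')
cv2.imwrite('pics/w2.png',a['color'])
```

```text
[470.45567395 -27.53213807  85.2460215 ] [-0.08853272  0.4034582  -0.26179888]
```

View pics/w2.png

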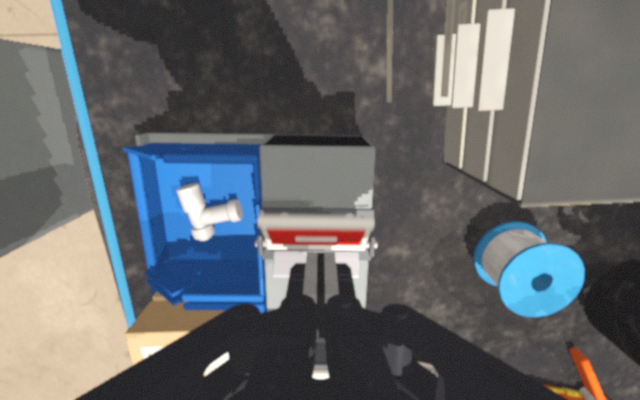

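The wrist view shows tag A lying left with its red label at (318,237). Next I'll back off to the right at the same height and push B to the right.

>>> drive_tool([
  {"fingers": 0, "linear": [-0.012, 0, 0], "twist": 0},
  {"fingers": 0, "linear": [-0.012, 0, 0], "twist": 0},
  {"fingers": 0, "linear": [-0.012, 0, 0.004], "twist": 0},
  {"fingers": 0, "linear": [-0.006, 0, 0.004], "twist": 0},
  {"fingers": 0, "linear": [0, 0, 0], "twist": 0},
])

```text
clock: 4.17
eef_pos: [468.9, -72.4, 76.4]
tool_rot: [-3.14, 0.001, 1.55]
force: [-0.7, 0.2, 0.4]
width: -0.0
gripper_force: 0.0
```

>>> drive_tool([
  {"fingers": 0, "linear": [-0.006, 0, -0.001], "twist": 0},
  {"fingers": 0, "linear": [-0.005, 0, -0.001], "twist": 0},
  {"fingers": 0, "linear": [-0.005, 0, -0.001], "twist": 0},
  {"fingers": 0, "linear": [-0.005, 0, -0.002], "twist": 0},
  {"fingers": 0, "linear": [-0.005, 0, -0.002], "twist": 0},
])

```text
clock: 4.58
eef_pos: [469.4, -96.7, 84.6]
tool_rot: [3.141, 0.0, 1.554]
force: [-0.3, 0.6, -0.6]
width: 0.1
gripper_force: 0.0
```

>>> drive_tool([
  {"fingers": 0, "linear": [-0.004, 0, -0.001], "twist": 0},
  {"fingers": 0, "linear": [-0.004, 0, 0], "twist": 0},
  {"fingers": 0, "linear": [-0.004, 0, 0], "twist": 0},
  {"fingers": 0, "linear": [-0.003, 0, 0], "twist": 0},
  {"fingers": 0, "linear": [0, 0, 0], "twist": 0},
])

```text
clock: 5.0
eef_pos: [469.0, -112.2, 85.3]
tool_rot: [-3.142, 0.0, 1.553]
force: [-0.1, -0.5, 0.6]
width: -0.4
gripper_force: 0.0
```

>>> drive_tool([
  {"fingers": 0, "linear": [0.003, 0, -0.015], "twist": 0},
  {"fingers": 0, "linear": [0, 0, -0.02], "twist": 0},
  {"fingers": 0, "linear": [-0.017, 0, -0.005], "twist": 0},
  {"fingers": 0, "linear": [-0.018, 0, 0], "twist": 0},
  {"fingers": 0, "linear": [-0.016, 0, 0], "twist": 0},
])

```text
clock: 5.42
eef_pos: [468.6, -159.9, 125.9]
tool_rot: [3.14, 0.0, 1.555]
force: [0.2, 0.4, -0.4]
width: -0.2
gripper_force: 0.0
```

>>> drive_tool([
  {"fingers": 0, "linear": [0, 0, 0], "twist": 0},
  {"fingers": 0, "linear": [0, 0, 0], "twist": 0},
])

```text
clock: 5.58
eef_pos: [468.0, -159.7, 125.2]
tool_rot: [-3.141, -0.0, 1.552]
force: [-0.2, 1.0, -0.4]
width: 0.2
gripper_force: 0.0
```

Run:
```python
from cell import cams,monitor
from h import *
s=monitor.read_state();print(s['eef_pos'],s['force'])
a=cams.get_image('wrist')
for y in(-140,-182):print(proj(a,(466,y,87)))
cv2.imwrite('pics/w3.png',a['color'])
```

```text
[ 467.99920569 -159.69536673  125.19463365] [-0.24353294  1.02201018 -0.36146388]
[315.97194945 204.88240392]
[317.44778135 269.0512188 ]
```

View pics/w3.png

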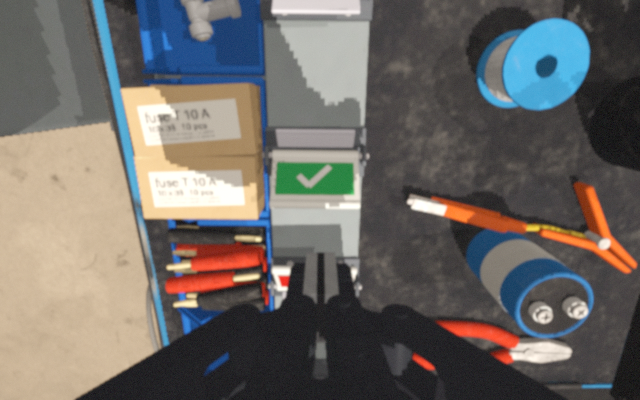

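The view shows B green with its edge at row 205, and C's edge at about row 265 beside the fingers, so the gap is where I expected. Going down to push C to the right.

>>> drive_tool([
  {"fingers": 0, "linear": [-0.001, 0, 0.014], "twist": 0},
  {"fingers": 0, "linear": [0, 0, 0.014], "twist": 0},
  {"fingers": 0, "linear": [0, 0, 0.012], "twist": 0},
  {"fingers": 0, "linear": [0, 0, 0.008], "twist": 0},
  {"fingers": 0, "linear": [0, 0, 0], "twist": 0},
])

```text
clock: 6.05
eef_pos: [467.3, -158.7, 75.9]
tool_rot: [-3.139, -0.001, 1.556]
force: [0.3, -0.5, 0.3]
width: 0.1
gripper_force: 0.0
```

>>> drive_tool([
  {"fingers": 0, "linear": [-0.006, 0, -0.001], "twist": 0},
  {"fingers": 0, "linear": [-0.006, 0, -0.001], "twist": 0},
  {"fingers": 0, "linear": [-0.006, 0, -0.001], "twist": 0},
  {"fingers": 0, "linear": [-0.005, 0, -0.002], "twist": 0},
  {"fingers": 0, "linear": [-0.005, 0, -0.002], "twist": 0},
])

```text
clock: 6.47
eef_pos: [467.9, -189.5, 85.0]
tool_rot: [3.141, 0.001, 1.553]
force: [0.5, 0.0, 0.2]
width: -0.3
gripper_force: 0.0
```

>>> drive_tool([
  {"fingers": 0, "linear": [-0.004, 0, -0.001], "twist": 0},
  {"fingers": 0, "linear": [-0.004, 0, 0], "twist": 0},
  {"fingers": 0, "linear": [-0.004, 0, 0], "twist": 0},
  {"fingers": 0, "linear": [-0.002, 0, 0], "twist": 0},
  {"fingers": 0, "linear": [0, 0, 0], "twist": 0},
])

```text
clock: 6.88
eef_pos: [467.4, -203.0, 85.2]
tool_rot: [-3.141, 0.0, 1.553]
force: [-0.2, -1.2, -0.2]
width: -0.1
gripper_force: 0.0
```

>>> drive_tool([
  {"fingers": 0, "linear": [0.003, 0, -0.015], "twist": 0},
  {"fingers": 0, "linear": [0, 0, -0.02], "twist": 0},
  {"fingers": 0, "linear": [0, 0, -0.025], "twist": 0},
  {"fingers": 0, "linear": [-0.01, 0, -0.03], "twist": 0},
  {"fingers": 0, "linear": [-0.02, 0, -0.03], "twist": 0},
])

```text
clock: 7.3
eef_pos: [467.0, -226.2, 206.3]
tool_rot: [-3.14, -0.003, 1.559]
force: [-0.0, -1.3, -0.9]
width: 0.1
gripper_force: 0.0
```

>>> drive_tool([
  {"fingers": 0, "linear": [-0.03, 0, -0.01], "twist": 0},
  {"fingers": 0, "linear": [-0.03, 0, 0], "twist": 0},
  {"fingers": 0, "linear": [-0.03, 0, 0], "twist": 0},
  {"fingers": 0, "linear": [-0.02, 0, 0], "twist": 0},
  {"fingers": 0, "linear": [0, 0, 0], "twist": 0},
])

```text
clock: 7.72
eef_pos: [463.7, -344.9, 214.9]
tool_rot: [-3.141, 0.003, 1.547]
force: [-0.2, -0.3, -1.3]
width: 0.0
gripper_force: 0.0
```

Run:
```python
from cell import cams,monitor
from h import *
s=monitor.read_state();print(s['eef_pos'],s['force'])
a=cams.get_image('wrist')
cv2.imwrite('pics/w4.png',a['color'])
```

```text
[ 463.74288852 -344.88501107  214.90720615] [-0.18973085 -0.29667355 -1.30344099]
```

View pics/w4.png

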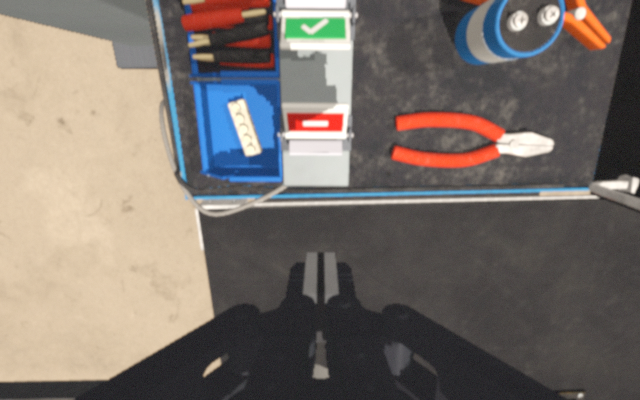

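The view shows plugs green at (315,28) and block still red at (315,122). A was seen red and B green earlier, and neither has been near the fingers since. Handing in.

```bash
python3 -c "
from cell import ctrl
print(ctrl.finish_job())"
```

```text
the job is handed in; nothing more can be done
None
```

The job is handed in: I flipped three tags, so the cartons and plugs now show green and the tee shows red, and left the block's already-correct red tag alone.

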